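# Pack the strip-test kit into its caddy

## Task

Pack the strip-test kit into the caddy: stand the lidded specimen cup in the largest ring, the capped strip canister in the middle-sized ring and the dropper bottle with its rubber bulb in the smallest ring, and lay the timer face up and square on the flat seat between the corner lips. Leave the canister without a cap and the bottle without a bulb standing where they are, and set each thing down gently, without dropping it.

Things in the scene. Friction and masses are not known exactly. Their poses are not given: they have to be found in the camera images.
- cup: specimen cup with a wide yellow screw lid, 61 mm high, standing; body 52 mm across up to 48 mm, lid 57 mm across from 48 to 61 mm; about 60 g. Origin: centre of its underside; z up.
- canister: white test-strip canister with its snap cap on, 105 mm high, standing; body 40 mm across up to 85 mm, cap 44 mm across from 85 to 105 mm; about 50 g. Origin: centre of its underside; z up.
- dropper: brown dropper bottle with a black rubber bulb on top, 102 mm high, standing; body 33 mm across up to 65 mm, collar 24 mm across up to 77 mm, bulb 13 mm across to the top; about 70 g. Origin: centre of its underside; z up.
- timer: white flat lab timer with a display and round buttons, lying face up, body 60 (its x) x 64 (its y) x 18 mm high, buttons up to 22 mm; about 70 g. Origin: centre of its underside; z up. Which of its sides faces where in the seat does not matter, as long as its sides run along the seat's sides.
- open_canister: white empty canister without a cap, an open tube 40 mm across and 85 mm high, standing; a look-alike that stays. Origin: centre of its underside; z up.
- open_bottle: brown bottle without dropper or bulb, 33 mm across, 80 mm high with an open 19 mm neck, standing; a look-alike that stays. Origin: centre of its underside; z up.
- large_holder: Grey plastic holder fixed in the caddy, base 92 x 92 x 8 mm. Origin: centre of the base's underside, 5 mm above the worktop; z up, x and y along its sides. On it a ring 22 mm high, inner diameter 72 mm, outer 80 mm, the largest of the three rings; the well's floor is 8 mm above the origin, the ring's top 30 mm. The caddy is an aluminium tray, 208 x 208 mm, rim 9 mm above the worktop.
- middle_holder: Grey plastic holder fixed in the caddy, base 92 x 92 x 8 mm. Origin: centre of the base's underside, 5 mm above the worktop; z up, x and y along its sides. On it a ring 22 mm high, inner diameter 58 mm, outer 66 mm, the middle-sized of the three rings; the well's floor is 8 mm above the origin, the ring's top 30 mm. The four holders stand two by two, 98 mm between centres, in any order.
- small_holder: Grey plastic holder fixed in the caddy, base 92 x 92 x 8 mm. Origin: centre of the base's underside, 5 mm above the worktop; z up, x and y along its sides. On it a ring 22 mm high, inner diameter 48 mm, outer 56 mm, the smallest of the three rings; the well's floor is 8 mm above the origin, the ring's top 30 mm. All four holders are turned alike, with the tray.
- square_seat: Grey plastic holder fixed in the caddy, base 92 x 92 x 8 mm. Origin: centre of the base's underside, 5 mm above the worktop; z up, x and y along its sides. No ring: its flat top, 8 mm above the origin, is the timer's seat, an 80 x 80 mm square bounded by lips 5 mm high at the corners only; the middle 56 mm of each side is open for fingers.
Not all that is in view belongs to the job. Several things have the shape of the cup; the one meant has the colours described above.

How it is judged:
At the end, for the whole second after the job is handed in: Each thing on the floor of its own holder (within 3 mm), within 15 mm of its centre, upright (timer flat) within 0.1 rad, released, at rest; timer square to the seat within 0.3 rad; open canister and bulbless bottle upright within 30 mm of their start (horizontal distance between cup and large_holder below 0.015 m and z of cup in the frame of large_holder between 0.005 and 0.011 m and angle between each of cup, canister, dropper, timer, open_canister, open_bottle's own z axis and vertical below 0.1 rad and linear speed of each of cup, canister, dropper, timer below 0.02 m/s and contact force between each of cup, canister, dropper, timer and the fingers below 0.1 N and horizontal distance between canister and middle_holder below 0.015 m and z of canister in the frame of middle_holder between 0.005 and 0.011 m and horizontal distance between dropper and small_holder below 0.015 m and z of dropper in the frame of small_holder between 0.005 and 0.011 m and horizontal distance between timer and square_seat below 0.015 m and z of timer in the frame of square_seat between 0.005 and 0.011 m and (angle between the x axis of timer and the x axis of square_seat, either way round below 0.3 rad or angle between the x axis of timer and the y axis of square_seat, either way round below 0.3 rad) and distance of each of open_canister, open_bottle from where it was at the start of the episode below 0.03 m); the robot touches nothing.
It fails at once if the open canister is pushed or carried more than 30 mm from where it stood, or knocked over (distance of open_canister from where it was at the start of the episode above 0.03 m or angle between open_canister's own z axis and vertical above 0.5 rad).
It fails at once if the bottle without a bulb is pushed or carried more than 30 mm from where it stood, or knocked over (distance of open_bottle from where it was at the start of the episode above 0.03 m or angle between open_bottle's own z axis and vertical above 0.5 rad).
It fails at once if a thing is dropped: it moves faster than 0.7 m/s while the fingers do not hold it (a fall of about 25 mm) ((contact force between cup and the fingers below 0.05 N and linear speed of cup above 0.7 m/s) or (contact force between canister and the fingers below 0.05 N and linear speed of canister above 0.7 m/s) or (contact force between dropper and the fingers below 0.05 N and linear speed of dropper above 0.7 m/s) or (contact force between timer and the fingers below 0.05 N and linear speed of timer above 0.7 m/s)).
It also fails if it takes over 112 s, if anything falls off the work surface, if the arm or the gripper's body presses on something with over 40 N, if the wrist force passes 120 N, or if a joint passes its speed limit or range.

## Robot

A 7-joint arm with a two-finger parallel gripper is mounted at the origin on the work surface; the furniture and walls round the work are solid. World frame = base frame: x ahead of the robot, y to its left, z up, the work surface at z = 0. Lengths are in m, angles in rad, forces in N, time in s.
With the tool pointing down it reaches from about 0.4 to 0.925 m from the base axis. Payload 5.6 kg.
Tool frame: the origin (TCP) lies on the centre line of the jaws, within the pads' length; the fingertips stand env.nose_length ahead of it and the grasp point (between the pads) lies 2 mm behind it (env.nose_length is the distance from the TCP to the fingertips, in m); z points along the fingers, y is the line along which they close (so a half turn about z gives the same grasp; the last joint's range is limited). The gripper opens to 85 mm and grips with 20 to 120 N. Pads are 22 mm wide; open, the fingers measure 114 mm over their backs; the gripper's body (76 mm by 85 mm) begins 54 mm behind the grasp point. The pads swing forward as they close: fully open they stand 13 mm farther back than shut.
Start: joints at [1.163, 0.468, -0.012, 1.603, 0.006, 1.071, -0.056], TCP at [0.232, -0.607, 0.248] pointing down, gripper open.
Joint ranges: [-2.53, 2.53], [-0.31, 2.02], [-1.57, 1.55], [0.28, 2.44], [-1.29, 4.43], [0.15, 1.84], [-2.92, 2.92]. Speed limits (rad/s): [2.57, 2.57, 3.14, 3.14, 3.14, 3.14, 3.14].

## Interface

Orientations are given as a unit quaternion [x, y, z, w].
In Python, from rig import env, eyes gives the robot as it stands.
- The arm moves only by the shell command python3 -m inch 'ROWS' [OPENING]. ROWS is a JSON object of lists of equal length, an entry for each row: "slide": the shift along the tool's x, y, z each as a share of 0.05 m, from -1 to 1, a list of three; "yaw": the turn about the tool's z as a share of 0.1 rad, from -1 to 1. In form: {"slide": [[tx, ty, tz], ...], "yaw": [yaw, ...]}. A call has 1 to 8 rows; each row shifts and turns the commanded pose from where the row before left it, along the tool's axes as they then stand; what a row does not reach is not made up. A row lasts 1/8 s, in which the tool goes at most 62.5 mm and 10.7 degrees, less where a joint would pass 70% of its speed; a pose out of reach is approached as far as the arm can. A call with a number of a shift or a turn outside -1 to 1 is refused whole. A call with a gripper value outside its range is refused whole. OPENING is the finger opening in mm, from 0 to 85.4, set as the call begins (- or left out, the last holds). The fingers move at their own pace and stop on an object; the grip force is fixed at half the most. Time passes only in rows, so rows that do not move let the fingers close. It gives the time, the measured TCP pose, the force, the opening and the grip force at its end, in the units of the state.
- env.read_state(): the state, without advancing time (a new reading comes with each control period).
- eyes.grab_frame(name): name is "side" or "top"; returns a dict with "img" (400x640x3 uint8, blue, green, red), "K" (3x3 intrinsics, pixels), "pose" (4x4, takes a point from camera to world coordinates). Camera axes: x right, y down, z forward; pixel columns grow to the right and rows downward; lengths in m; the calibration is good to about 2 mm. A picture is of the moment at which its call begins. There is no depth.
- env.finish_job(): hands the job in; it is judged then, once.
The state is a dict: "t": time; "q": joint angles; "joint_vel": joint speeds; "tau": joint torques, N m; "tcp_pos": TCP position; "tcp_rot": TCP orientation; "contact_force": force on the tool from outside, world axes, zero at the start; "torque": the same for the moment, N m; "gripper_width": finger opening in m; "gripper_force": force on a finger pad.
Only numpy, scipy, OpenCV 4.12 (cv2) and the standard library are available. Lean on these libraries where they do the work, as an engineer would, in place of code of your own. Each camera call takes 0.05 s, during which the arm holds its last target. There are 200 camera calls.

## Working session

There is one attempt and no reset: what is moved stays moved. The work goes in short steps, Python scripts to look and compute and a shell command to move; the robot and the scene stay as the last step left them, time stands still between calls to the robot, and variables do not carry over. Pictures are saved under pics/ and viewed, at most 14 in all, crops included, and the job is handed in when it is done.

```bash
ls; mkdir -p pics; python3 - <<'E'
from rig import env, eyes
import cv2
s=env.read_state();print({k:s[k] for k in('t','tcp_pos','tcp_rot','gripper_width')},env.nose_length)
for n in('top','side'):
    f=eyes.grab_frame(n);cv2.imwrite(f'pics/{n}0.png',f['img']);print(f['K'],f['pose'])
E
```

```text
pics
{'t': 0.0, 'tcp_pos': array([ 0.2316293 , -0.60674493,  0.24732064]), 'tcp_rot': array([ 9.83421150e-01,  1.81333963e-01, -2.18861098e-04, -8.87455017e-04]), 'gripper_width': 0.08522444508398368} 0.017
[[449.67163836   0.         319.57853797]
 [  0.         449.67163836 207.03215559]
 [  0.           0.           1.        ]] [[-0.02722334 -0.99127656  0.12895607  0.25183601]
 [-0.99961635  0.02633696 -0.00857411 -0.02061631]
 [ 0.00510301 -0.12914001 -0.99161324  1.33533356]
 [ 0.          0.          0.          1.        ]]
[[513.05678742   0.         318.45598279]
 [  0.         513.05678742 197.17869127]
 [  0.           0.           1.        ]] [[-0.99748516 -0.04564303  0.05422232  0.34337265]
 [-0.07085202  0.66187524 -0.74625811  1.06999223]
 [-0.00182693 -0.74822315 -0.66344463  1.03271262]
 [ 0.          0.          0.          1.        ]]
```

View pics/top0.png

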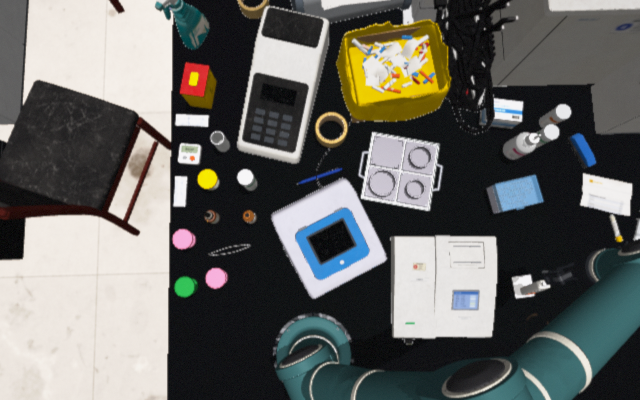

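View pics/side0.png

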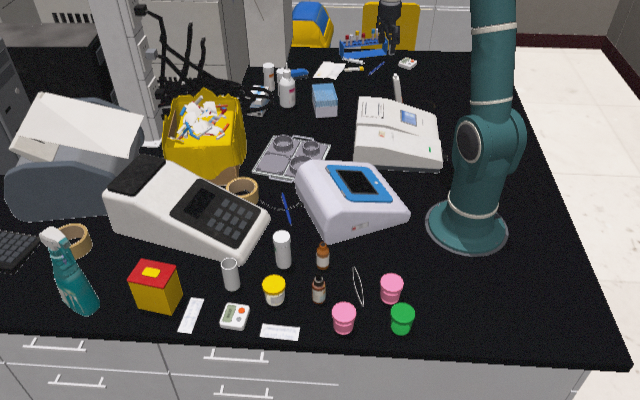

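```bash
python3 - <<'E'
import cv2
a=cv2.imread('pics/top0.png');b=cv2.imread('pics/side0.png')
cv2.imwrite('pics/c1.png',cv2.resize(a[120:260,165:295],None,fx=4,fy=4,interpolation=cv2.INTER_CUBIC))
cv2.imwrite('pics/c2.png',cv2.resize(b[215:345,205:365],None,fx=4,fy=4,interpolation=cv2.INTER_CUBIC))
cv2.imwrite('pics/c3.png',cv2.resize(a[125:220,350:450],None,fx=6,fy=6,interpolation=cv2.INTER_CUBIC))
E
```

```text
(no output)
```

View pics/c1.png

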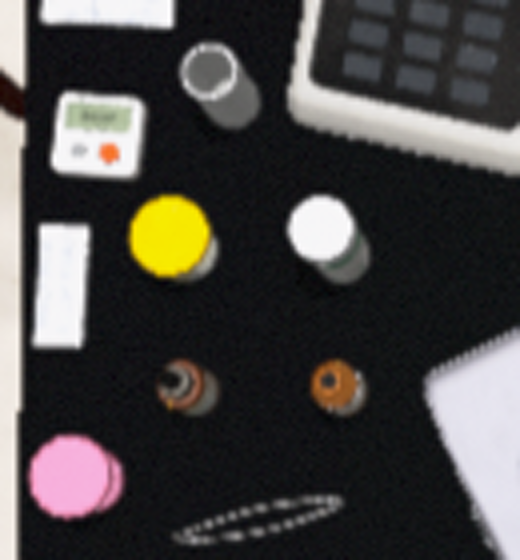

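View pics/c2.png

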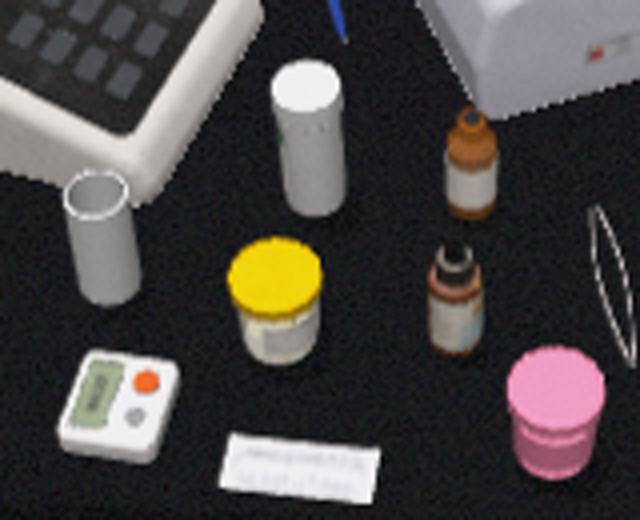

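View pics/c3.png

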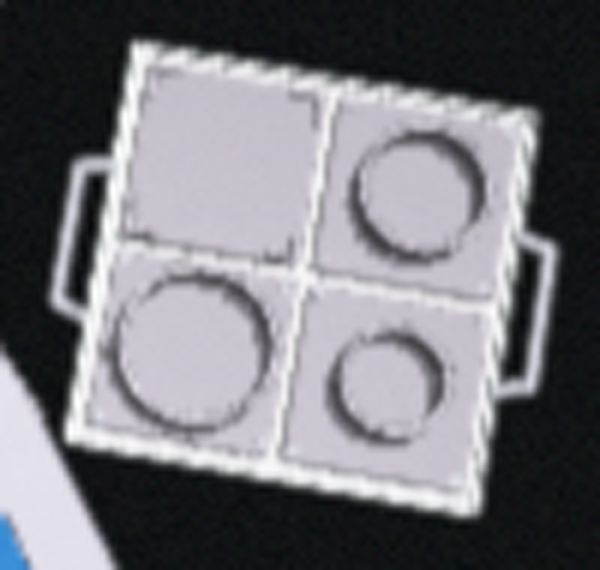

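```bash
cat >h.py <<'E'
import numpy as np,cv2
from rig import env,eyes
def ray(f,u,z):
    d=f['pose'][:3,:3]@np.linalg.inv(f['K'])@np.array([u[0],u[1],1.]);o=f['pose'][:3,3]
    return o+d*(z-o[2])/d[2]
def proj(f,p):
    c=f['pose'][:3,:3].T@(np.asarray(p)-f['pose'][:3,3]);c=f['K']@c;return c[:2]/c[2]
def blob(mask,x0,y0,x1,y1):
    m=np.zeros_like(mask);m[y0:y1,x0:x1]=mask[y0:y1,x0:x1]
    cs,_=cv2.findContours(m,cv2.RETR_EXTERNAL,cv2.CHAIN_APPROX_NONE)
    return max(cs,key=cv2.contourArea)
E
python3 - <<'E'
from h import *
np.set_printoptions(precision=4,suppress=True)
T=eyes.grab_frame('top');S=eyes.grab_frame('side')
def hsv(f):return cv2.cvtColor(f['img'],cv2.COLOR_BGR2HSV)
ht,hs=hsv(T),hsv(S)
for f,h,b in((T,ht,(190,160,230,200)),(S,hs,(255,270,295,310))):
    c=blob(cv2.inRange(h,(20,150,120),(35,255,255)),*b);(x,y),a,_=cv2.fitEllipse(c);print('cup',x,y,a,ray(f,(x,y),.061))
c=blob(cv2.inRange(ht,(0,0,215),(180,50,255)),230,160,265,195);(x,y),a,_=cv2.fitEllipse(c);print('can',x,y,a,ray(T,(x,y),.105))
c=blob(cv2.inRange(hs,(0,0,215),(180,50,255)),265,225,300,270);(x,y),a,_=cv2.fitEllipse(c);print('can side',x,y,a,ray(S,(x,y),.105))
for f,h,b in((T,ht,(172,138,204,168)),(S,hs,(215,300,254,334))):
    c=blob(cv2.inRange(h,(0,0,150),(180,255,255)),*b);r=cv2.minAreaRect(c);p=cv2.boxPoints(r)
    w=np.array([ray(f,q,.018) for q in p]);print('timer',r,w.mean(0),np.diff(w,axis=0))
def c1(u,v):return np.array([u/4+165-.4,v/4+120-.4])
def c2(u,v):return np.array([u/4+205-.4,v/4+215-.4])
def c3(u,v):return np.array([u/6+350-.4,v/6+125-.4])
print('drop',ray(T,c1(183,385),.065),ray(S,c2(455,252),.1),ray(S,c2(455,285),.065))
print('openbot',ray(T,c1(335,385),.06)); print('opencan',ray(T,c1(209,71),.085),ray(S,c2(97,195),.085))
m=cv2.inRange(T['img'],(90,90,90),(255,255,255));m=cv2.morphologyEx(m,cv2.MORPH_OPEN,np.ones((7,7)))
c=blob(m,352,128,446,216);r=cv2.minAreaRect(c);print(r)
for n,p in(('hand',[c3(137,42),c3(540,110),c3(478,515),c3(68,440)]),('rect',cv2.boxPoints(r))):
    w=np.array([ray(T,q,.009) for q in p]);print(n,w.mean(0),np.diff(w,axis=0),w)
for n,p in dict(large=(190,352),mid=(418,196),small=(386,386)).items():print(n,ray(T,c3(*p),.035))
E
```

```text
cup 206.96900939941406 178.5613250732422 (19.10266876220703, 19.496532440185547) [0.5088 0.2901 0.061 ]
cup 273.3544616699219 284.2963562011719 (19.8765869140625, 23.035686492919922) [0.5083 0.2983 0.061 ]
can 244.80447387695312 176.75218200683594 (13.956038475036621, 14.144439697265625) [0.5023 0.1743 0.105 ]
can side 280.9167175292969 236.39759826660156 (11.19910717010498, 16.206628799438477) [0.5027 0.1809 0.105 ]
timer ((189.01470947265625, 153.30882263183594), (21.55171775817871, 19.78769874572754), 4.39870548248291) [0.5959 0.3547 0.018 ] [[ 0.0605 -0.0037  0.    ]
 [-0.0068 -0.0645  0.    ]
 [-0.0605  0.0041  0.    ]]
timer ((233.9000244140625, 315.3000183105469), (24.033309936523438, 27.828041076660156), 18.434947967529297) [0.5963 0.3619 0.018 ] [[-0.005  -0.0764  0.    ]
 [-0.0594  0.0185  0.    ]
 [ 0.0076  0.0745  0.    ]]
drop [0.4   0.279 0.065] [0.3998 0.3024 0.1   ] [0.4002 0.2987 0.065 ]
openbot [0.3977 0.172  0.06  ]
opencan [0.623  0.2566 0.085 ] [0.621  0.2609 0.085 ]
((400.2047119140625, 171.0067138671875), (71.5416259765625, 68.64520263671875), 10.007979393005371)
hand [ 0.529  -0.2787  0.009 ] [[-0.0407 -0.2024  0.    ]
 [-0.2053  0.0435  0.    ]
 [ 0.043   0.2019  0.    ]] [[ 0.6514 -0.1992  0.009 ]
 [ 0.6108 -0.4016  0.009 ]
 [ 0.4055 -0.3581  0.009 ]
 [ 0.4484 -0.1562  0.009 ]]
rect [ 0.5282 -0.2776  0.009 ] [[ 0.2069 -0.0443  0.    ]
 [-0.0444 -0.2122  0.    ]
 [-0.2054  0.0484  0.    ]] [[ 0.4466 -0.1504  0.009 ]
 [ 0.6535 -0.1947  0.009 ]
 [ 0.6091 -0.4069  0.009 ]
 [ 0.4037 -0.3585  0.009 ]]
large [ 0.4865 -0.215   0.035 ]
mid [ 0.5617 -0.3311  0.035 ]
small [ 0.4671 -0.3101  0.035 ]
```

```bash
python3 -m inch '{"slide":[[0,0,-0.1],[0,0,-0.1],[0,0,-0.1],[0,0,-0.1],[0,0,-0.1],[0,0,-0.1],[0,0,-0.1],[0,0,-0.1]],"yaw":[-1,-1,-1,-1,-1,-1,-1,-1]}'
python3 -m inch '{"slide":[[0,0,0],[0,0,0],[0,0,0],[0,0,0],[0,0,0],[0,0,0]],"yaw":[-1,-1,-1,-1,-0.06,0]}'
python3 - <<'E'
from h import *
np.set_printoptions(precision=4,suppress=True)
print(env.read_state()['tcp_rot'])
T=eyes.grab_frame('top');S=eyes.grab_frame('side')
def c2(u,v):return np.array([u/4+205-.4,v/4+215-.4])
for n,p,r in(('drop',(455,355),.0165),('cup',(281,363),.026),('can',(316,216),.02),('openbot',(470,219),.0165)):
    w=ray(S,c2(*p),0);d=w-S['pose'][:3,3];d[2]=0;print(n,w-r*(-d/np.linalg.norm(d)))
b=S['img'];cv2.imwrite('pics/s1.png',cv2.resize(b[125:190,245:340],None,fx=8,fy=8,interpolation=cv2.INTER_CUBIC))
E
```

```text
t: 1.2
tcp_pos: [0.2318, -0.6071, 0.2881]
tcp_rot: [0.834, 0.551, 0.0, -0.0]
contact_force: [-0.4, -0.3, 0.5]
gripper_width: 0.0856
gripper_force: 0.0
t: 1.95
tcp_pos: [0.2317, -0.6072, 0.2881]
tcp_rot: [0.708, 0.706, 0.0, -0.0]
contact_force: [-0.7, -0.3, 0.9]
gripper_width: 0.0856
gripper_force: 0.0
[ 0.7077  0.7065  0.     -0.0001]
drop [0.4014 0.2846 0.    ]
cup [0.5116 0.289  0.    ]
can [0.5025 0.1766 0.    ]
openbot [0.3991 0.1754 0.    ]
```

View pics/s1.png

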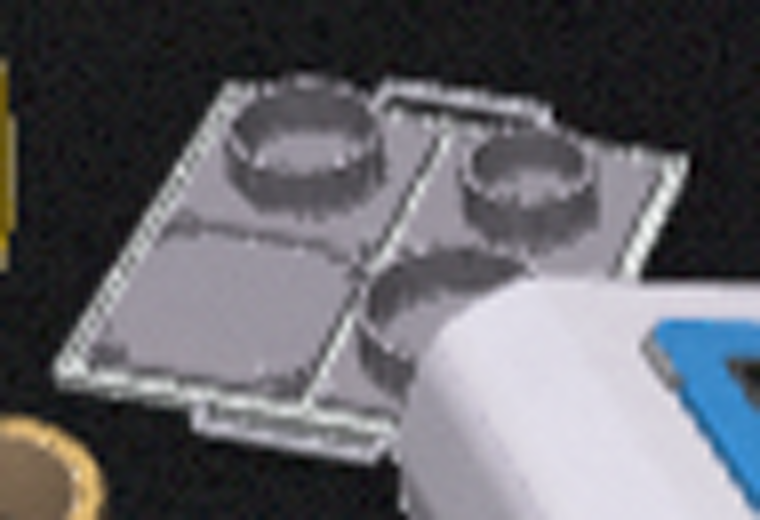

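```bash
python3 -m inch '{"slide":[[0.8,0.7,0],[0.8,0.7,0],[0.8,0.7,0],[0.8,0.7,0],[0.8,0.7,0],[0.8,0.7,0],[0.8,0.7,0],[0.8,0.7,0]],"yaw":[0,0,0,0,0,0,0,0]}'
python3 -m inch '{"slide":[[0.8,0.2,0],[0.8,0.2,0],[0.8,0.2,0],[0.8,0.2,0],[0.8,0.2,0],[0.8,0.2,0],[0.8,0.2,0],[0.8,0.2,0]],"yaw":[0,0,0,0,0,0,0,0]}'
python3 -m inch '{"slide":[[0.8,0,0],[0.8,0,0],[0.8,0,0],[0.8,0,0],[0.8,0,0],[0.8,0,0],[0.8,0,0],[0,0,0]],"yaw":[0,0,0,0,0,0,0,0]}'
python3 - <<'E'
from h import *
S=eyes.grab_frame('side')
def s(u,v):return np.array([u/8+245-.4,v/8+125-.4])
for n,p,z in(('mid',(307,122),.035),('small',(530,167),.035),('seat',(235,308),.013),('far',(235,85),.009),('near',(65,375),.009),('r',(688,160),.009)):print(n,ray(S,s(*p),z).round(4))
E
```

```text
t: 3.05
tcp_pos: [0.5129, -0.286, 0.2885]
tcp_rot: [0.707, 0.707, -0.0, 0.0]
contact_force: [0.6, -0.2, -0.9]
gripper_width: 0.0851
gripper_force: 0.0
t: 4.05
tcp_pos: [0.5922, 0.034, 0.2884]
tcp_rot: [0.707, 0.707, 0.0, 0.0]
contact_force: [0.0, 0.7, 0.2]
gripper_width: 0.0857
gripper_force: 0.0
t: 5.05
tcp_pos: [0.5901, 0.3171, 0.2881]
tcp_rot: [0.705, 0.709, 0.0, -0.001]
contact_force: [-0.1, -0.2, 0.4]
gripper_width: 0.0856
gripper_force: 0.0
mid [ 0.5642 -0.3332  0.035 ]
small [ 0.4683 -0.3076  0.035 ]
seat [ 0.5822 -0.2331  0.013 ]
far [ 0.6046 -0.3952  0.009 ]
near [ 0.6449 -0.1903  0.009 ]
r [ 0.4049 -0.3531  0.009 ]
```

```bash
python3 -m inch '{"slide":[[0.4,0.06,0.9],[0.4,0.06,0.9],[0,0,0.9],[0,0,0.9],[0,0,0.5],[0,0,0.3],[0,0,0.1],[0,0,0]],"yaw":[0,0,0,0,0,0,0,0]}'
python3 - <<'E'
from h import *
for n,b in(('top',(120,190,150,230)),('side',(255,345,180,290))):
    f=eyes.grab_frame(n);a=f['img'][b[0]:b[1],b[2]:b[3]]
    cv2.imwrite(f'pics/{n}2.png',cv2.resize(a,None,fx=5,fy=5,interpolation=cv2.INTER_CUBIC))
a=cv2.imread('pics/top2.png');b=cv2.imread('pics/side2.png');h=max(a.shape[0],b.shape[0])
p=lambda i:cv2.copyMakeBorder(i,0,h-i.shape[0],0,0,0);cv2.imwrite('pics/ts2.png',cv2.resize(np.hstack([p(a),p(b)]),None,fx=.8,fy=.8))
E
```

```text
t: 6.1
tcp_pos: [0.5985, 0.3527, 0.0641]
tcp_rot: [0.707, 0.707, 0.001, 0.0]
contact_force: [-0.2, -0.4, 0.9]
gripper_width: 0.0856
gripper_force: 0.0
```

View pics/ts2.png

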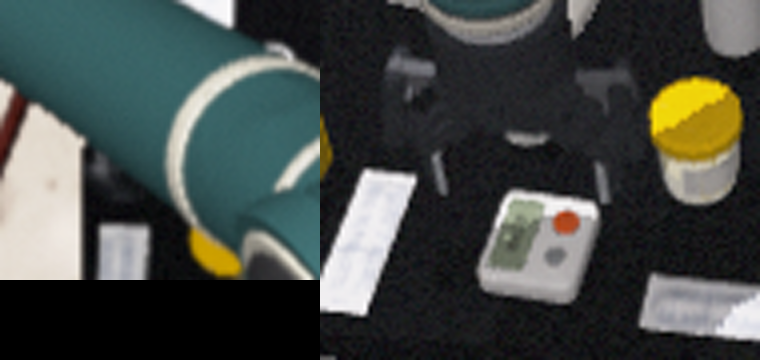

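```bash
python3 -m inch '{"slide":[[0.05,0,0.3],[0.05,0,0.3],[0,0,0.2],[0,0,0.06],[0,0,0]],"yaw":[0,0,0,0,0]}'
python3 -m inch '{"slide":[[0,0,0.04],[0,0,0.04],[0,0,0]],"yaw":[0,0,0]}'
```

```text
t: 6.82
tcp_pos: [0.5979, 0.3577, 0.0199]
tcp_rot: [0.707, 0.707, -0.0, -0.0]
contact_force: [-0.2, -0.3, -0.3]
gripper_width: 0.0855
gripper_force: 0.0
t: 7.2
tcp_pos: [0.5979, 0.3576, 0.0163]
tcp_rot: [0.707, 0.707, -0.0, 0.0]
contact_force: [-0.6, 0.0, -0.4]
gripper_width: 0.0852
gripper_force: 0.0
```

```bash
python3 -m inch '{"slide":[[0,0,0],[0,0,0],[0,0,0],[0,0,0],[0,0,0],[0,0,0],[0,0,0],[0,0,0]],"yaw":[0,0,0,0,0,0,0,0]}' 50
```

```text
t: 8.2
tcp_pos: [0.5984, 0.3582, 0.0173]
tcp_rot: [0.707, 0.707, 0.001, 0.0]
contact_force: [-0.9, -0.5, 5.6]
gripper_width: 0.0583
gripper_force: 62.9
```

```bash
python3 -m inch '{"slide":[[0,0,-0.2],[0,0,-0.6],[0,0,-0.9],[0,0,-0.9],[0,0,-0.9],[0,0,-0.9],[0,0,0]],"yaw":[0,0,0,0,0,0,0]}'
python3 -c "
from h import *
f=eyes.grab_frame('side');cv2.imwrite('pics/s3.png',f['img'])"
```

```text
t: 9.07
tcp_pos: [0.5994, 0.3592, 0.2414]
tcp_rot: [0.707, 0.707, 0.004, 0.001]
contact_force: [-1.0, -0.1, -1.0]
gripper_width: 0.0583
gripper_force: 62.7
```

View pics/s3.png

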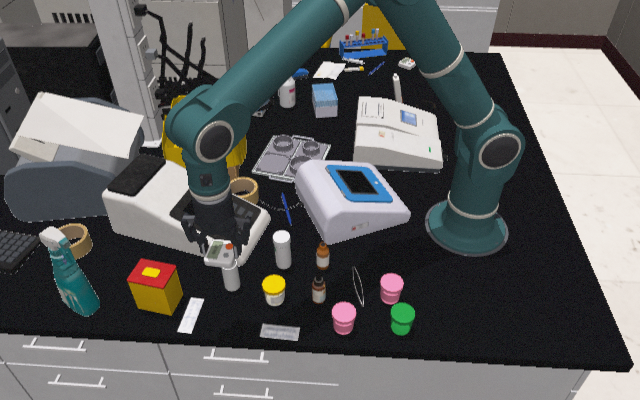

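```bash
python3 -m inch '{"slide":[[-0.5,0,-0.4],[-0.9,0,-0.4],[-0.9,0,0],[-0.9,0,0],[-0.9,0,0],[-0.9,0,0],[-0.9,0,0],[-0.9,0,0]],"yaw":[0,0,0,0,0,0,0,0]}'
python3 -m inch '{"slide":[[-0.9,-0.05,0],[-0.9,-0.05,0],[-0.9,-0.05,0],[-0.9,-0.05,0],[-0.9,-0.05,0],[-0.4,0,0],[0,0,0],[0,0,0]],"yaw":[0,0,0,0,0,1,1,0.1]}'
python3 -m inch '{"slide":[[0,0,0],[0,0,0]],"yaw":[0,0]}'
```

```text
t: 10.12
tcp_pos: [0.5967, 0.0159, 0.2744]
tcp_rot: [0.707, 0.707, -0.001, -0.001]
contact_force: [-0.3, 0.0, -1.3]
gripper_width: 0.0584
gripper_force: 62.7
t: 11.12
tcp_pos: [0.5844, -0.2273, 0.2745]
tcp_rot: [0.777, 0.629, -0.001, -0.001]
contact_force: [0.5, 0.7, -0.4]
gripper_width: 0.0585
gripper_force: 62.6
t: 11.38
tcp_pos: [0.5853, -0.2267, 0.2759]
tcp_rot: [0.777, 0.63, -0.0, -0.0]
contact_force: [-0.5, -1.0, -0.8]
gripper_width: 0.0579
gripper_force: 62.6
```

```bash
python3 -m inch '{"slide":[[-0.2,0.04,0.9],[0,0,0.9],[0,0,0.9],[0,0,0.9],[0,0,0.5],[0,0,0.3],[0,0,0],[0,0,0]],"yaw":[0,0,0,0,0,0,0,0]}'
python3 -c "
from h import *
f=eyes.grab_frame('side');a=cv2.resize(f['img'][115:195,240:340],None,fx=4,fy=4,interpolation=2)
f=eyes.grab_frame('top');b=cv2.resize(f['img'][115:195,350:450],None,fx=4,fy=4,interpolation=2)
cv2.imwrite('pics/s4.png',np.hstack([a,b]))"
```

```text
t: 12.38
tcp_pos: [0.5862, -0.2377, 0.0576]
tcp_rot: [0.777, 0.629, 0.001, 0.001]
contact_force: [-0.3, -0.5, 0.1]
gripper_width: 0.058
gripper_force: 62.7
```

View pics/s4.png

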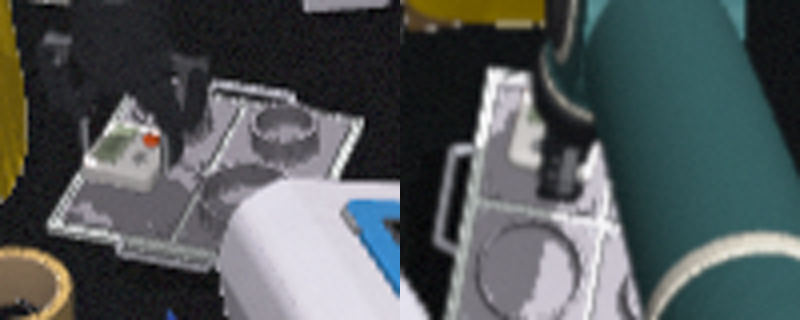

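```bash
python3 -m inch '{"slide":[[0,0,0.2],[0,0,0.16],[0,0,0.1],[0,0,0.04],[0,0,0.02],[0,0,0],[0,0,0]],"yaw":[0,0,0,0,0,0,0]}'
```

```text
t: 13.35
tcp_pos: [0.5855, -0.2375, 0.0304]
tcp_rot: [0.777, 0.629, 0.0, 0.0]
contact_force: [-0.4, -0.4, -1.1]
gripper_width: 0.0582
gripper_force: 62.7
```

```bash
python3 -m inch '{"slide":[[0,0,0.03],[0,0,0],[0,0,0]],"yaw":[0,0,0]}'
```

```text
t: 13.72
tcp_pos: [0.5855, -0.2376, 0.0303]
tcp_rot: [0.777, 0.629, -0.0, 0.0]
contact_force: [-3.4, 1.3, 9.3]
gripper_width: 0.0582
gripper_force: 63.7
```

Contact. Release with a limited opening and lift.

```bash
python3 -m inch '{"slide":[[0,0,0],[0,0,0],[0,0,0],[0,0,0]],"yaw":[0,0,0,0]}' 70
python3 -m inch '{"slide":[[0,0,-0.1],[0,0,-0.3],[0,0,-0.9],[0,0,-0.9],[0,0,-0.9],[0,0,-0.9],[0,0,-0.9],[0,0,0]],"yaw":[0,0,0,0,0,0,0,0]}'
python3 -m inch '{"slide":[[0.9,0,0],[0.9,0,0],[0.9,0,0],[0.9,0,0],[0.9,0,0],[0.9,0,0],[0.9,0,0],[0.9,0,0]],"yaw":[-1,-1,-0.1,0,0,0,0,0]}' 80
python3 -c "
from h import *
f=eyes.grab_frame('side');a=cv2.resize(f['img'][115:195,240:340],None,fx=4,fy=4,interpolation=2)
f=eyes.grab_frame('top');b=cv2.resize(f['img'][125:205,350:450],None,fx=4,fy=4,interpolation=2)
cv2.imwrite('pics/s5.png',np.hstack([a,b]))
m=cv2.inRange(f['img'],(225,225,225),(255,255,255));
"
```

```text
t: 14.22
tcp_pos: [0.5852, -0.2375, 0.0286]
tcp_rot: [0.777, 0.629, -0.0, -0.0]
contact_force: [0.3, 0.6, 0.7]
gripper_width: 0.0699
gripper_force: 0.0
t: 15.22
tcp_pos: [0.5874, -0.2377, 0.2796]
tcp_rot: [0.777, 0.629, 0.002, 0.004]
contact_force: [-0.0, 1.2, -1.2]
gripper_width: 0.0697
gripper_force: 0.0
t: 16.23
tcp_pos: [0.5995, 0.1225, 0.2737]
tcp_rot: [0.707, 0.707, -0.0, 0.0]
contact_force: [0.0, 0.2, -0.1]
gripper_width: 0.0799
gripper_force: 0.0
```

View pics/s5.png

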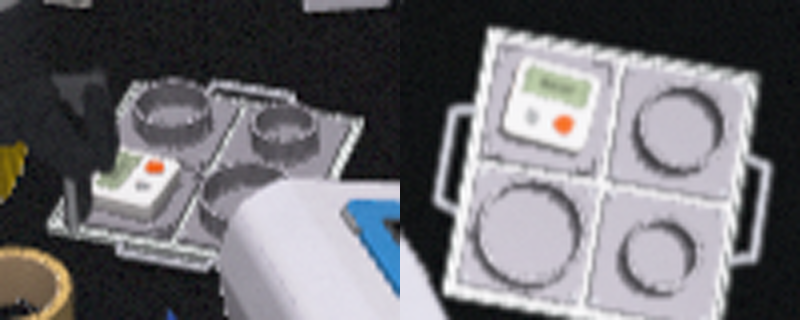

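```bash
python3 -m inch '{"slide":[[0.84,-0.45,0],[0.84,-0.45,0],[0.84,-0.45,0],[0.84,-0.45,0],[0,0,0],[0,0,0]],"yaw":[0,0,0,0,0,0]}' 82
python3 -m inch '{"slide":[[0,0,0.9],[0,0,0.9],[0,0,0.5],[0,0,0],[0,0,0]],"yaw":[0,0,0,0,0]}'
python3 -c "
from h import *
f=eyes.grab_frame('side');a=cv2.resize(f['img'][200:330,200:340],None,fx=4,fy=4,interpolation=2)
cv2.imwrite('pics/s6.png',a)"
```

```text
t: 17.08
tcp_pos: [0.5104, 0.2881, 0.2735]
tcp_rot: [0.707, 0.707, -0.0, 0.0]
contact_force: [0.7, -0.6, 0.0]
gripper_width: 0.0819
gripper_force: 0.0
t: 17.7
tcp_pos: [0.5112, 0.2888, 0.1598]
tcp_rot: [0.708, 0.707, 0.001, 0.0]
contact_force: [-0.5, 0.7, 0.7]
gripper_width: 0.0822
gripper_force: 0.0
```

View pics/s6.png

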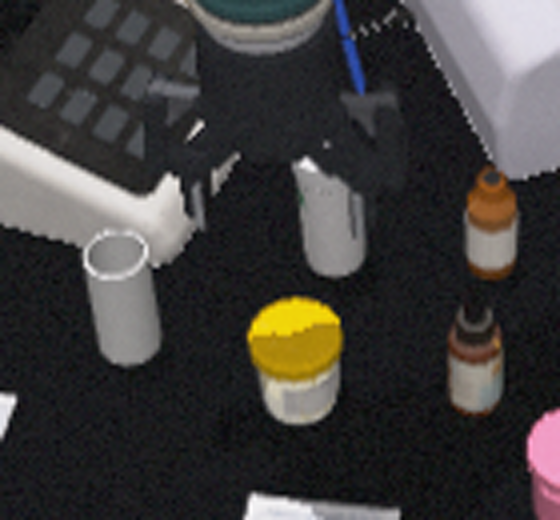

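```bash
python3 -m inch '{"slide":[[0.02,0,0.8],[0,0,0.7],[0,0,0.4],[0,0,0.2],[0,0,0.04],[0,0,0]],"yaw":[0,0,0,0,0,0]}'
python3 -m inch '{"slide":[[0,0,0],[0,0,0],[0,0,0],[0,0,0],[0,0,0],[0,0,0],[0,0,0],[0,0,0]],"yaw":[0,0,0,0,0,0,0,0]}' 45
```

```text
t: 18.5
tcp_pos: [0.5106, 0.2907, 0.0527]
tcp_rot: [0.707, 0.707, 0.001, 0.0]
contact_force: [0.5, 0.5, 0.0]
gripper_width: 0.082
gripper_force: 0.0
t: 19.5
tcp_pos: [0.5104, 0.2907, 0.053]
tcp_rot: [0.707, 0.707, 0.001, 0.0]
contact_force: [-1.5, 0.1, 6.7]
gripper_width: 0.0537
gripper_force: 62.5
```

```bash
python3 -m inch '{"slide":[[0,0,-0.1],[0,0,-0.3],[0,0,-0.9],[0,0,-0.9],[0,0,-0.9],[0,0,-0.9],[0,0,-0.6],[0,0,0]],"yaw":[0,0,0,0,0,0,0,0]}'
python3 -c "
from h import *
f=eyes.grab_frame('side');a=cv2.resize(f['img'][150:300,180:340],None,fx=3,fy=3,interpolation=2)
cv2.imwrite('pics/s7.png',a)"
```

```text
t: 20.5
tcp_pos: [0.5109, 0.2912, 0.2852]
tcp_rot: [0.707, 0.707, 0.003, 0.001]
contact_force: [-0.9, 0.3, -0.5]
gripper_width: 0.0537
gripper_force: 63.3
```

View pics/s7.png

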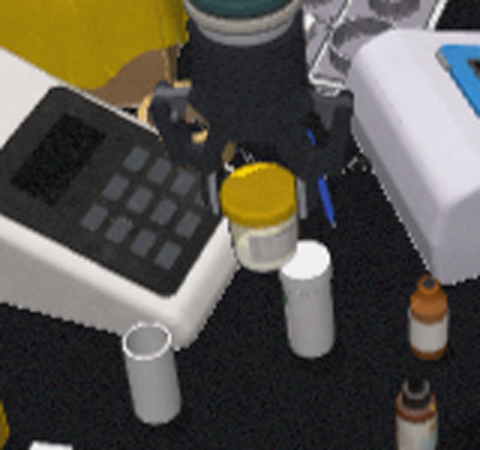

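```bash
python3 -m inch '{"slide":[[-0.5,0,0],[-0.9,0,0],[-0.9,0,0],[-0.9,0,0],[-0.9,0,0],[-0.9,0,0],[-0.9,0,0],[-0.9,0,0]],"yaw":[0,0,0,0,0,0,0,0]}'
python3 -m inch '{"slide":[[-0.9,-0.1,0],[-0.9,-0.1,0],[-0.9,-0.1,0],[-0.6,-0.1,0],[0,0,0],[0,0,0]],"yaw":[0,0,0,0,0,0]}'
```

```text
t: 21.55
tcp_pos: [0.5089, -0.0512, 0.2804]
tcp_rot: [0.707, 0.707, -0.001, -0.001]
contact_force: [0.8, -0.7, -0.8]
gripper_width: 0.0537
gripper_force: 63.3
t: 22.3
tcp_pos: [0.4896, -0.2137, 0.2808]
tcp_rot: [0.707, 0.707, -0.0, -0.001]
contact_force: [-0.1, 0.2, 0.1]
gripper_width: 0.0531
gripper_force: 63.3
```

```bash
python3 -m inch '{"slide":[[-0.06,0,0.9],[0,0,0.9],[0,0,0.9],[0,0,0.8],[0,0,0.4],[0,0,0.2],[0,0,0.08],[0,0,0]],"yaw":[0,0,0,0,0,0,0,0]}'
python3 -m inch '{"slide":[[0,0,0.04],[0,0,0],[0,0,0]],"yaw":[0,0,0]}'
```

```text
t: 23.3
tcp_pos: [0.4905, -0.2175, 0.0733]
tcp_rot: [0.707, 0.707, 0.0, 0.0]
contact_force: [0.4, 0.6, -0.7]
gripper_width: 0.0537
gripper_force: 63.3
t: 23.68
tcp_pos: [0.4902, -0.2179, 0.0711]
tcp_rot: [0.707, 0.707, 0.0, 0.0]
contact_force: [-0.5, -0.4, 0.1]
gripper_width: 0.0533
gripper_force: 63.3
```

```bash
python3 -m inch '{"slide":[[0,0,0.04],[0,0,0.03],[0,0,0],[0,0,0]],"yaw":[0,0,0,0]}'
python3 -m inch '{"slide":[[0,0,0.03],[0,0,0],[0,0,0]],"yaw":[0,0,0]}'
```

```text
t: 24.18
tcp_pos: [0.49, -0.2177, 0.0672]
tcp_rot: [0.707, 0.707, -0.0, -0.0]
contact_force: [-0.5, 0.1, -1.0]
gripper_width: 0.0535
gripper_force: 63.3
t: 24.55
tcp_pos: [0.4901, -0.2178, 0.0661]
tcp_rot: [0.707, 0.707, -0.0, 0.0]
contact_force: [-1.3, 0.2, 4.1]
gripper_width: 0.0538
gripper_force: 63.7
```

```bash
python3 -m inch '{"slide":[[0,0,0],[0,0,0],[0,0,0],[0,0,0]],"yaw":[0,0,0,0]}' 70
python3 -m inch '{"slide":[[0,0,-0.1],[0,0,-0.5],[0,0,-0.9],[0,0,-0.9],[0,0,-0.9],[0,0,-0.9],[0,0,0]],"yaw":[0,0,0,0,0,0,0]}'
python3 -m inch '{"slide":[[0.9,0,0],[0.9,0,0],[0.9,0,0],[0.9,0,0],[0.9,0.08,0],[0.9,0.08,0],[0.9,0.08,0],[0.9,0,0]],"yaw":[0,0,0,0,0,0,0,0]}' 82
python3 -m inch '{"slide":[[0.6,0,0],[0,0,0],[0,0,0]],"yaw":[0,0,0]}'
python3 - <<'E'
from h import *
T=eyes.grab_frame('top');h=cv2.cvtColor(T['img'],cv2.COLOR_BGR2HSV)
c=blob(cv2.inRange(h,(20,150,120),(35,255,255)),360,150,420,215);e=cv2.fitEllipse(c);print(e,ray(T,e[0],.074))
E
```

```text
t: 25.05
tcp_pos: [0.49, -0.2177, 0.0657]
tcp_rot: [0.707, 0.707, -0.0, -0.0]
contact_force: [0.2, 0.4, -0.1]
gripper_width: 0.0699
gripper_force: 0.0
t: 25.92
tcp_pos: [0.492, -0.2183, 0.28]
tcp_rot: [0.707, 0.707, 0.001, 0.004]
contact_force: [0.4, -0.0, -0.2]
gripper_width: 0.0698
gripper_force: 0.0
t: 26.92
tcp_pos: [0.5016, 0.1434, 0.2748]
tcp_rot: [0.707, 0.707, -0.001, -0.0]
contact_force: [1.4, 0.2, 1.2]
gripper_width: 0.0818
gripper_force: 0.0
t: 27.3
tcp_pos: [0.5017, 0.1713, 0.275]
tcp_rot: [0.707, 0.707, -0.001, -0.0]
contact_force: [0.8, 0.1, -0.1]
gripper_width: 0.0822
gripper_force: 0.0
((383.5004577636719, 179.95431518554688), (18.415952682495117, 19.156658172607422), 79.5487289428711) [ 0.48890626 -0.2159635   0.074     ]
```

```bash
python3 -m inch '{"slide":[[0.1,0.02,0.8],[0,0,0.9],[0,0,0.9],[0,0,0.8],[0,0,0.5],[0,0,0.3],[0,0,0.06],[0,0,0]],"yaw":[0,0,0,0,0,0,0,0]}'
python3 -m inch '{"slide":[[0,0,0],[0,0,0],[0,0,0],[0,0,0],[0,0,0],[0,0,0],[0,0,0],[0,0,0]],"yaw":[0,0,0,0,0,0,0,0]}' 30
```

```text
t: 28.35
tcp_pos: [0.5036, 0.1772, 0.0634]
tcp_rot: [0.707, 0.707, 0.001, 0.0]
contact_force: [-0.5, 0.4, -0.0]
gripper_width: 0.0815
gripper_force: 0.0
t: 29.35
tcp_pos: [0.5027, 0.1773, 0.0636]
tcp_rot: [0.707, 0.707, -0.0, 0.0]
contact_force: [-2.4, -0.6, 6.6]
gripper_width: 0.04
gripper_force: 77.8
```

```bash
python3 -m inch '{"slide":[[0,0,-0.1],[0,0,-0.4],[0,0,-0.9],[0,0,-0.9],[0,0,-0.9],[0,0,-0.9],[0,0,-0.6],[0,0,0]],"yaw":[0,0,0,0,0,0,0,0]}'
python3 -m inch '{"slide":[[-0.5,0,0],[-0.9,0.1,0],[-0.9,0.1,0],[-0.9,0.1,0],[-0.9,0.1,0],[-0.9,0.1,0],[-0.9,0.1,0],[-0.9,0.1,0]],"yaw":[0,0,0,0,0,0,0,0]}'
python3 -m inch '{"slide":[[-0.9,0.15,0],[-0.9,0.15,0],[-0.9,0.15,0],[-0.7,0.1,0],[0,0,0],[0,0,0]],"yaw":[0,0,0,0,0,0]}'
python3 -c "
from h import *
f=eyes.grab_frame('side');a=cv2.resize(f['img'][40:200,200:360],None,fx=3,fy=3,interpolation=2)
cv2.imwrite('pics/s8.png',a)"
```

```text
t: 30.35
tcp_pos: [0.5041, 0.1781, 0.3014]
tcp_rot: [0.707, 0.707, 0.003, 0.002]
contact_force: [-0.8, -0.6, -0.9]
gripper_width: 0.0398
gripper_force: 80.0
t: 31.35
tcp_pos: [0.5374, -0.1639, 0.2972]
tcp_rot: [0.707, 0.707, -0.0, -0.001]
contact_force: [0.1, 0.7, -0.6]
gripper_width: 0.0401
gripper_force: 80.0
t: 32.1
tcp_pos: [0.5653, -0.3314, 0.297]
tcp_rot: [0.707, 0.707, 0.0, -0.001]
contact_force: [-0.1, 0.5, -0.4]
gripper_width: 0.04
gripper_force: 80.1
```

View pics/s8.png

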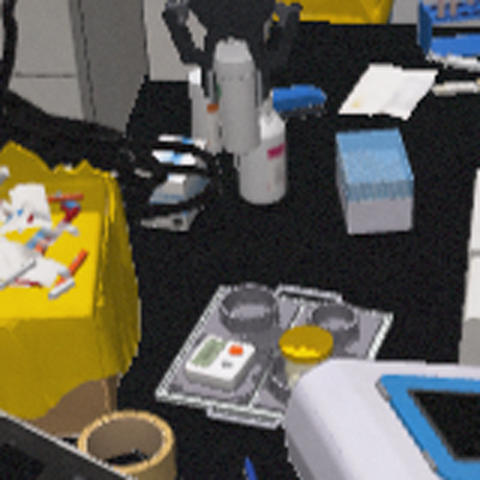

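```bash
python3 -m inch '{"slide":[[-0.05,0,0.8],[0,0,0.9],[0,0,0.9],[0,0,0.8],[0,0,0.5],[0,0,0.2],[0,0,0.1],[0,0,0]],"yaw":[0,0,0,0,0,0,0,0]}'
python3 -m inch '{"slide":[[0,0,0.06],[0,0,0],[0,0,0]],"yaw":[0,0,0]}'
```

```text
t: 33.15
tcp_pos: [0.5661, -0.3351, 0.0887]
tcp_rot: [0.707, 0.707, 0.0, 0.001]
contact_force: [-0.1, -0.8, 0.1]
gripper_width: 0.0399
gripper_force: 80.1
t: 33.52
tcp_pos: [0.5656, -0.3354, 0.0851]
tcp_rot: [0.707, 0.707, 0.0, 0.0]
contact_force: [0.5, 0.8, -0.3]
gripper_width: 0.04
gripper_force: 80.1
```

```bash
python3 -m inch '{"slide":[[0,0,0.06],[0,0,0.05],[0,0,0.03],[0,0,0],[0,0,0]],"yaw":[0,0,0,0,0]}'
python3 -m inch '{"slide":[[0,0,0.03],[0,0,0],[0,0,0]],"yaw":[0,0,0]}'
```

```text
t: 34.15
tcp_pos: [0.5656, -0.3353, 0.0778]
tcp_rot: [0.707, 0.707, -0.0, 0.0]
contact_force: [-0.3, -0.3, -0.8]
gripper_width: 0.0401
gripper_force: 80.1
t: 34.52
tcp_pos: [0.5658, -0.3354, 0.0768]
tcp_rot: [0.707, 0.707, 0.0, 0.0]
contact_force: [0.0, -0.1, 3.9]
gripper_width: 0.04
gripper_force: 79.8
```

```bash
python3 -m inch '{"slide":[[0,0,0],[0,0,0],[0,0,0],[0,0,0]],"yaw":[0,0,0,0]}' 62
python3 -m inch '{"slide":[[0,0,-0.1],[0,0,-0.4],[0,0,-0.9],[0,0,-0.9],[0,0,-0.9],[0,0,-0.9],[0,0,-0.3],[0,0,0]],"yaw":[0,0,0,0,0,0,0,0]}'
python3 -m inch '{"slide":[[0.9,-0.1,0],[0.9,-0.1,0],[0.9,-0.1,0],[0.9,-0.1,0],[0.9,-0.1,0],[0.9,-0.1,0],[0.9,-0.3,0],[0.9,-0.3,0]],"yaw":[0,0,0,0,0,0,0,0]}' 75
python3 -m inch '{"slide":[[0.9,-0.45,0],[0.9,-0.45,0],[0.9,-0.45,0],[0.9,-0.45,0],[0.9,-0.3,0],[0.9,0,0],[0.4,0,0],[0,0,0]],"yaw":[0,0,0,0,0,0,0,0]}'
python3 - <<'E'
from h import *
T=eyes.grab_frame('top');print(proj(T,[.4,.282,.065]),proj(T,[.5645,-.3345,.118]))
c=blob(cv2.inRange(cv2.cvtColor(T['img'],cv2.COLOR_BGR2HSV),(0,0,215),(180,50,255)),408,138,436,168);e=cv2.fitEllipse(c);print(e,ray(T,e[0],.118))
E
```

```text
t: 35.02
tcp_pos: [0.5654, -0.3352, 0.0761]
tcp_rot: [0.707, 0.707, -0.0, -0.0]
contact_force: [-0.7, 1.3, 0.8]
gripper_width: 0.0619
gripper_force: 0.0
t: 36.02
tcp_pos: [0.5658, -0.3353, 0.2979]
tcp_rot: [0.707, 0.707, 0.0, 0.001]
contact_force: [-0.9, -0.5, 0.2]
gripper_width: 0.0621
gripper_force: 0.0
t: 37.02
tcp_pos: [0.5039, 0.026, 0.2945]
tcp_rot: [0.707, 0.707, -0.001, -0.001]
contact_force: [0.6, 0.1, -0.4]
gripper_width: 0.075
gripper_force: 0.0
t: 38.02
tcp_pos: [0.3992, 0.3156, 0.2946]
tcp_rot: [0.706, 0.708, -0.001, -0.001]
contact_force: [0.1, -0.0, -0.6]
gripper_width: 0.0751
gripper_force: 0.0
[209.28590243 215.8936521 ] [427.14254604 149.12188033]
((427.229248046875, 145.32415771484375), (13.317278861999512, 15.377301216125488), 108.29804229736328) [ 0.57532206 -0.33537187  0.118     ]
```

```bash
python3 -m inch '{"slide":[[-0.67,0.03,0],[0,0,0.9],[0,0,0.9],[0,0,0.9],[0,0,0.6],[0,0,0],[0,0,0]],"yaw":[0,0,0,0,0,0,0]}'
python3 - <<'E'
from h import *
f=eyes.grab_frame('side');a=cv2.resize(f['img'][200:310,255:375],None,fx=3.3,fy=3.3,interpolation=2)
T=eyes.grab_frame('top');b=cv2.resize(T['img'][125:215,350:450],None,fx=4,fy=4,interpolation=2)
p=lambda i:cv2.copyMakeBorder(i,0,370-i.shape[0],0,0,0);cv2.imwrite('pics/s9.png',np.hstack([p(a),p(b)]))
E
```

```text
t: 38.95
tcp_pos: [0.4026, 0.281, 0.1321]
tcp_rot: [0.707, 0.707, 0.0, 0.0]
contact_force: [0.0, 0.1, 0.2]
gripper_width: 0.0749
gripper_force: 0.0
```

View pics/s9.png

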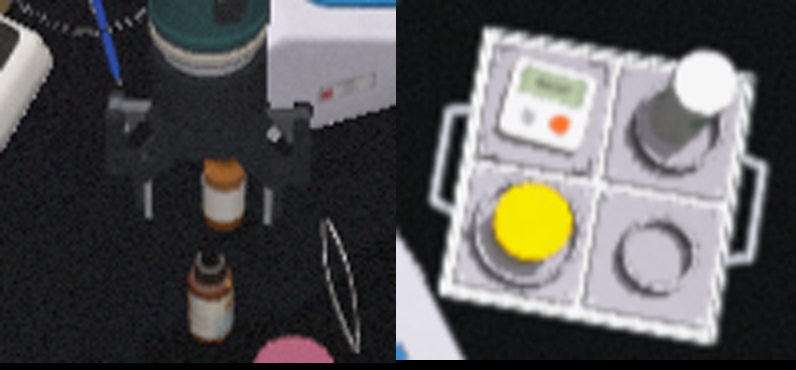

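```bash
python3 - <<'E'
from h import *
T=eyes.grab_frame('top');S=eyes.grab_frame('side')
for f in(T,S):
    for z in(.035,.098,.118):print(z,proj(f,[.5655,-.335,z]).round(1))
h=lambda f:cv2.cvtColor(f['img'],cv2.COLOR_BGR2GRAY)
g=h(T);print(g[132:166,412:440])
g=h(S);print(g[110:146:2,268:300])
E
```

```text
0.035 [420.5 156. ]
0.098 [425.6 150.6]
0.118 [427.3 148.8]
0.035 [282.7 139.5]
0.098 [281.7 123.7]
0.118 [281.4 118.5]
[[ 21  19  15  18  19  15  20  18  20  19  15  21  19  20  15  21  22  15
   17  21  19  17  21  20  17  20  17  19]
 [ 16  21  15  17  18  17  21  18  17  13  22  19  19  21  16  19  19  25
   19  21  20  14  17  21  19  17  18  20]
 [ 20  21  10  19  19  18  16  20  21  18  17  20  19  17  20  17  19  19
   18  21  20  16  18  16  17  21  20  20]
 [ 16  19  21  17  20  21  14  15  20  17  18  19  18  15  21  18  20  19
   20  20  20  17  17  18  17  18  16  20]
 [ 16  19  18  20  21  19  19  19  21  18  15  16  20  32  35  36  29  18
   19  18  20  14  15  18  20  18  15  18]
 [ 21  20  21  15  19  19  16  20  18  18  20  39  68 101 112 106  90  71
   55  27  21  17  20  17  19  15  20  16]
 [ 62  60  69  56  52  31  25  19  19  33  72 117 185 209 212 210 202 194
  159  96  49  27  19  20  18  18  19  22]
 [146 158 184 153 129  81  65  68  53 100 185 216 240 244 244 244 244 243
  230 202 133  60  27  17  17  17  21  16]
 [220 203 225 192 165 145 157 178 142 199 24
[... 4693 characters left out ...]
8  34  66  42  39  28  58  96  96]
 [ 29  27  28  33  75 129 129 130 141 141 144 145 148 144 140 134 128 114
   95 119 123  75  78  50 142 173 147 173 152  96  94  97]
 [ 25  24  38 119 179 186 126 130 138 141 144 143 145 141 138 134 128 114
   90  81  80  77  86 166 133  81 118  58  93  95  94  96]
 [ 29  41 131 165 159 153 113 129 132 138 141 145 144 144 139 134 128 115
   92  84  88  78  72  83 131 149 145  97  95  94  96  99]
 [ 49 143 151 188 149 118 143 128 131 139 141 146 146 143 139 136 130 117
  114 148 118 114  99 132  91 119  94  94  98  93  94  94]
 [173 124 173 152 147 102  91 147 103 137 131 139 136 142 139 135 128 111
  120 159 120 146  97  82  66  98  97  97  96  98  94  93]]
```

```bash
python3 -m inch '{"slide":[[0.04,-0.03,0.6],[0,0,0.5],[0,0,0.3],[0,0,0.14],[0,0,0.02],[0,0,0]],"yaw":[0,0,0,0,0,0]}'
python3 -m inch '{"slide":[[0,0,0],[0,0,0],[0,0,0],[0,0,0],[0,0,0],[0,0,0],[0,0,0],[0,0,0]],"yaw":[0,0,0,0,0,0,0,0]}' 22
python3 -c "
from h import *
S=eyes.grab_frame('side');print(proj(S,[.5653,-.3314,.338]),proj(S,[.5753,-.3314,.338]))"
```

```text
t: 39.9
tcp_pos: [0.4009, 0.2836, 0.0539]
tcp_rot: [0.707, 0.707, 0.001, 0.0]
contact_force: [0.8, -0.3, 0.6]
gripper_width: 0.0749
gripper_force: 0.0
t: 40.9
tcp_pos: [0.401, 0.2835, 0.0538]
tcp_rot: [0.707, 0.707, 0.0, 0.0]
contact_force: [0.1, -0.0, 5.3]
gripper_width: 0.0306
gripper_force: 59.1
[277.64466255  56.01257651] [274.29074568  55.90882262]
```

```bash
python3 -m inch '{"slide":[[0,0,-0.1],[0,0,-0.4],[0,0,-0.9],[0,0,-0.9],[0,0,-0.9],[0,0,-0.9],[0,0,-0.9],[0,0,0]],"yaw":[0,0,0,0,0,0,0,0]}'
python3 -m inch '{"slide":[[-0.5,0.1,0],[-0.9,0.2,0],[-0.9,0.2,0],[-0.9,0.2,0],[-0.9,0.1,0],[-0.9,0.1,0],[-0.9,0.1,0],[-0.9,0.1,0]],"yaw":[0,0,0,0,0,0,0,0]}'
python3 -m inch '{"slide":[[-0.9,0.1,0],[-0.9,0.1,0],[-0.9,0.1,0],[-0.9,0,0],[-0.9,0,0],[-0.5,0,0],[0,0,0],[0,0,0]],"yaw":[0,0,0,0,0,0,0,0]}'
```

```text
t: 41.95
tcp_pos: [0.4016, 0.2845, 0.3065]
tcp_rot: [0.707, 0.707, 0.003, 0.001]
contact_force: [-0.2, -0.4, -0.9]
gripper_width: 0.0304
gripper_force: 59.5
t: 42.95
tcp_pos: [0.4547, -0.0581, 0.3021]
tcp_rot: [0.707, 0.707, -0.001, -0.001]
contact_force: [0.6, -0.5, -1.1]
gripper_width: 0.0303
gripper_force: 59.5
t: 43.95
tcp_pos: [0.4709, -0.3047, 0.3029]
tcp_rot: [0.706, 0.708, 0.0, -0.001]
contact_force: [-0.1, 0.5, -0.8]
gripper_width: 0.0303
gripper_force: 59.5
```

```bash
python3 -m inch '{"slide":[[-0.13,-0.02,0.8],[0,0,0.9],[0,0,0.9],[0,0,0.8],[0,0,0.4],[0,0,0],[0,0,0]],"yaw":[0,0,0,0,0,0,0]}'
python3 - <<'E'
from h import *
S=eyes.grab_frame('side');p=env.read_state()['tcp_pos'];z0=p[2]-.0538;print(p)
for z in(0,.02,.03):print(proj(S,[p[0],p[1]-.0015,z0+z]).round(1))
c=[int(i) for i in proj(S,[p[0],p[1],z0+.02])];print(cv2.cvtColor(S['img'],cv2.COLOR_BGR2GRAY)[c[1]-12:c[1]+18:2,c[0]-14:c[0]+15],c)
E
```

```text
t: 44.82
tcp_pos: [0.4706, -0.3125, 0.1145]
tcp_rot: [0.707, 0.708, 0.0, 0.001]
contact_force: [-0.4, 0.7, -0.0]
gripper_width: 0.0304
gripper_force: 59.5
[ 0.47063255 -0.31299172  0.11477705]
[310.2 137.8]
[310.1 132.7]
[310.1 130.1]
[[ 23  25  26  29  21  33  39  56  80  29  30  48  60  56  51  52  65  55
   29  46  43  37  31  39  34  25  27  32  20]
 [ 26  29  32  30  13  31  38  98 113  31  41  30  32  35  37  31  30  28
   41  78 115  38  38  32  24  27  30  29  24]
 [ 26  26  26  23  26  33  39  75 114  39  78  63  51  49  40  42  46  66
  105  75 115  35  30  31  23  22  26  30  20]
 [ 27  30  27  26  34  35  46  80 113  36  49  67  73  84  84  80  72  63
   53  76 111  35  37  32  23  26  26  30  28]
 [ 31  30  29  28  29  23  37  76 113  61 101 100  98  87  87  85  95 100
   94  78 114  42  38  27  18  25  10  24  28]
 [ 22  22  27  28  34  26  24  54  75  72 120 135 142 151 153 151 145 131
   99  77  95  31  29  21  24  22  20  22  20]
 [ 28  26  19  23  29  21  29  28  28  71 115 130 144 154 155 152 148 118
  104  79  23  29  19  28  24  22  30  25  28]
 [ 34  18  28  24 
[... 261 characters left out ...]
  93 118 137 144 145 146 132 122 107
   99  40  24  30  29  33  22  26  20  31  27]
 [144 139 182 138 171 139 110 105 112  75  86  65  82  90 107  88  74  80
   87  49  22  25  22  22  28  19  30  27  29]
 [151 151 153 100 201 172 130 131 148 142  91  84  85  75  77  83  84  87
   81  90 126  98 106  81  53  44  24  22  28]
 [154 148  91 152 173 151 138 167  61  77  81  80  86  83  85  87  88  83
   81  84  71  75  95 134 143 141 167 132 185]
 [146  89 151 159 151 150  92 100  73  77  83  88 101 113 129 130 124 122
  119  87  80  77 107 115 152 151 153 150 154]
 [ 99 216 182 179 179 180 156 142 147  96 113 138 146 141 152 152 149 136
  142 136 114 100  71 110 150 150 149 154 149]] [310, 132]
```

```bash
python3 -m inch '{"slide":[[0.03,-0.02,0.4],[0,0,0.3],[0,0,0.12],[0,0,0.04],[0,0,0],[0,0,0]],"yaw":[0,0,0,0,0,0]}'
python3 -m inch '{"slide":[[0,0,0.03],[0,0,0.03],[0,0,0],[0,0,0]],"yaw":[0,0,0,0]}'
```

```text
t: 45.62
tcp_pos: [0.4688, -0.3119, 0.0707]
tcp_rot: [0.707, 0.707, 0.0, 0.0]
contact_force: [0.0, 0.5, 0.3]
gripper_width: 0.03
gripper_force: 59.5
t: 46.12
tcp_pos: [0.4685, -0.3117, 0.0673]
tcp_rot: [0.707, 0.707, -0.0, -0.0]
contact_force: [-0.2, 0.6, -0.9]
gripper_width: 0.0303
gripper_force: 59.5
```

```bash
python3 -m inch '{"slide":[[0,0,0.03],[0,0,0],[0,0,0]],"yaw":[0,0,0]}'
```

```text
t: 46.5
tcp_pos: [0.4688, -0.3119, 0.0668]
tcp_rot: [0.707, 0.707, -0.0, 0.0]
contact_force: [-1.7, 0.9, 8.5]
gripper_width: 0.0304
gripper_force: 60.3
```

```bash
python3 -m inch '{"slide":[[0,0,0],[0,0,0],[0,0,0],[0,0,0]],"yaw":[0,0,0,0]}' 52
python3 -m inch '{"slide":[[0,0,-0.1],[0,0,-0.3],[0,0,-0.6],[0,0,-0.9],[0,0,-0.9],[0,0,-0.9],[0,0,-0.6],[0,0,0]],"yaw":[0,0,0,0,0,0,0,0]}'
python3 -m inch '{"slide":[[0.9,0,0],[0.9,0,0],[0.9,0,0],[0.9,0,0],[0.9,0,0],[0.9,0,0],[0,0,0],[0,0,0]],"yaw":[0,0,0,0,0,0,0,0]}'
python3 - <<'E'
from h import *
T=eyes.grab_frame('top');S=eyes.grab_frame('side')
for n,f in(('t',T),('s',S)):
    for z in(.013,.046,.078,.115):print(n,z,proj(f,[.4688,-.3135,z]).round(1))
h=lambda f:cv2.cvtColor(f['img'],cv2.COLOR_BGR2GRAY)
g=h(T);print(g[168:198,400:430])
g=h(S);print(g[116:150:2,296:326])
c=blob(cv2.inRange(T['img'],(243,243,243),(255,255,255)),410,132,440,162);e=cv2.fitEllipse(c);print(e)
c=blob(cv2.inRange(S['img'],(210,210,210),(255,255,255)),268,110,292,125);e=cv2.fitEllipse(c);print(e)
E
```

```text
t: 47.0
tcp_pos: [0.4685, -0.3117, 0.0656]
tcp_rot: [0.707, 0.707, -0.0, -0.0]
contact_force: [-0.0, -0.2, -0.2]
gripper_width: 0.0515
gripper_force: 0.0
t: 48.0
tcp_pos: [0.4698, -0.3123, 0.2847]
tcp_rot: [0.707, 0.707, 0.0, 0.003]
contact_force: [0.7, 0.1, -1.4]
gripper_width: 0.0521
gripper_force: 0.0
t: 49.0
tcp_pos: [0.4682, -0.0424, 0.2805]
tcp_rot: [0.707, 0.707, -0.0, -0.0]
contact_force: [0.0, -0.3, -0.1]
gripper_width: 0.052
gripper_force: 0.0
t 0.013 [413.5 189.6]
t 0.046 [415.9 187.7]
t 0.078 [418.3 185.8]
t 0.115 [421.3 183.4]
s 0.013 [310.9 149.8]
s 0.046 [310.8 141.7]
s 0.078 [310.7 133.7]
s 0.115 [310.5 124.1]
[[228 220 170 193 203 199 199 199 198 198 198 194 190 167 158 144 114 103
   98  98 103 111 143 150 160 188 194 195 194 195]
 [240 188 160 167 185 192 196 197 196 197 197 198 197 194 190 167 160 160
  158 159 158 163 186 192 193 195 193 195 194 193]
 [244 223 202 157 166 170 172 176 174 176 187 192 196 198 195 191 193 194
  192 193 191 193 197 196 196 196 196 196 195 195]
 [244 243 234 194 207 208 204 205 204 167 171 169 172 174 174 183 189 194
  196 192 194 195
[... 4915 characters left out ...]
 153 151 103 199 176 131 132 146 142  89 132 142 149 153 155 150 143
  118  98 125  99 104  81  55  42  19  26  31  25]
 [151 150  94 150 175 152 136 167  65  73  90 121 141 148 157 153 148 143
  104  98  73  83 148 138 141 142 166 136 183 142]
 [147  87 149 158 153 149 101 143  80  74  85 125 130 137 143 150 143 137
  105 103  80  83 145 113 152 153 149 150 151 143]
 [101 217 181 177 179 180 157 148 178 141 124 121 133 130 143 147 133 119
  104 134 102 143  72 111 151 150 152 151 151 153]]
((427.13592529296875, 145.19496154785156), (11.844301223754883, 13.311495780944824), 118.92036437988281)
((277.17413330078125, 120.27587890625), (5.8259172439575195, 11.164341926574707), 96.1386947631836)
```

```bash
python3 -c "
from rig import env
print(env.finish_job())"
```

```text
the job is handed in; nothing more can be done
None
```

I handed the job in at about 49 s with all four things set in their holders; the judging result was not shown. The canister stands about 10 mm off its ring's centre (limit 15 mm), and I saw no contact with the open canister or the bulbless bottle.

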